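# Stamp all four sides of a seed tin at the swap stall

### The job

Stamp all four sides of the red seed tin on the bench stamp, one at a time: hold the tin upright with a label centred and flat on the stamp's head and push gently until the head has sunk about 10 mm, keep it there a moment, then back off; first yellow, then blue opposite it, then green, then white (fingers must not cover the label being stamped, so change your grip for the second pair). Then set the tin down gently, upright, in the middle of the round cork mat and let go. Leave the jar, the bottle and the spoon where they are.

Things in the scene. Friction and masses are not known exactly. Their poses are not given: they have to be found in the camera images.
- tin: loose red tin, 52 x 52 mm, 92 mm tall with its dark lid (top 4 mm, 47 mm square), 0.3 kg. Origin: centre of its underside; z up. On each side a label 40 mm wide, 44 mm high, centred 62 mm above the underside: yellow on +x, blue on -x, green on +y, white on -y; a bar of the same colour on the lid above each side. Starts upright on the table at any yaw.
- tin_yellow (a point): centre of the yellow label, on the tin's +x face, 26 mm from its axis, 62 mm above its underside
- tin_blue (a point): centre of the blue label, on the tin's -x face, likewise
- tin_green (a point): centre of the green label, on the tin's +y face, likewise
- tin_white (a point): centre of the white label, on the tin's -y face, likewise
- stamper: fixed bench stamp: green housing 75 x 78 mm, 98 mm high, on a base plate (x -20 to +80 mm). Origin on the table; z up. A grey carriage reaches out to -x with a black head, 36 x 36 mm, facing -x, centred at y = 0, 75 mm above the table; push it to +x. Its face rests anywhere from x = -70 to -84 mm (carriage as last set, not measured: feel for it). Free table below the head.
- stamp_head (a joint): how far the sprung stamp head is pushed in, m: 0 at rest, 0.016 at its hard stop. About 2 N starts it, 7 N holds it at 7 mm, 9 N at 10 mm, 13 N at the stop
- mat: round cork mat, fixed to the table, 120 mm across, 6 mm thick. Origin: centre of its underside
- seed_jar: bystander: amber jar with brass lid, 72 mm across, 110 mm tall. Origin: centre of its underside
- water_bottle: bystander: clear bottle, 66 mm across, 200 mm tall. Origin: centre of its underside
- spoon: bystander: spoon lying on the table, 170 mm long along its x axis. Origin: under its middle
Not all that is in view belongs to the job. Several things have the shape of the mat; the one meant has the colours described above.

How it is judged:
On the way, in this order (a step that is already met when the one before it is completed fails the run):
1. the yellow side is stamped: the tin, held upright and square to the stamp, pushes the head in at least 7 mm with that side's label centre within 10 mm of the head's centre line (value of joint stamp_head above 0.007 m and contact force between tin and stamper above 3 N and y of tin_yellow in the frame of stamper between -0.01 and 0.01 m and z of tin_yellow in the frame of stamper between 0.065 and 0.085 m and x of tin_yellow in the frame of stamper above -0.092 m and angle between the x axis of tin and the x axis of stamper, either way round below 0.15 rad and angle between tin's own z axis and vertical below 0.15 rad), for 0.2 s.
2. the blue side is stamped: the tin, held upright and square to the stamp, pushes the head in at least 7 mm with that side's label centre within 10 mm of the head's centre line (value of joint stamp_head above 0.007 m and contact force between tin and stamper above 3 N and y of tin_blue in the frame of stamper between -0.01 and 0.01 m and z of tin_blue in the frame of stamper between 0.065 and 0.085 m and x of tin_blue in the frame of stamper above -0.092 m and angle between the x axis of tin and the x axis of stamper, either way round below 0.15 rad and angle between tin's own z axis and vertical below 0.15 rad), for 0.2 s.
3. the green side is stamped: the tin, held upright and square to the stamp, pushes the head in at least 7 mm with that side's label centre within 10 mm of the head's centre line (value of joint stamp_head above 0.007 m and contact force between tin and stamper above 3 N and y of tin_green in the frame of stamper between -0.01 and 0.01 m and z of tin_green in the frame of stamper between 0.065 and 0.085 m and x of tin_green in the frame of stamper above -0.092 m and angle between the y axis of tin and the x axis of stamper, either way round below 0.15 rad and angle between tin's own z axis and vertical below 0.15 rad), for 0.2 s.
4. the white side is stamped: the tin, held upright and square to the stamp, pushes the head in at least 7 mm with that side's label centre within 10 mm of the head's centre line (value of joint stamp_head above 0.007 m and contact force between tin and stamper above 3 N and y of tin_white in the frame of stamper between -0.01 and 0.01 m and z of tin_white in the frame of stamper between 0.065 and 0.085 m and x of tin_white in the frame of stamper above -0.092 m and angle between the y axis of tin and the x axis of stamper, either way round below 0.15 rad and angle between tin's own z axis and vertical below 0.15 rad), for 0.2 s.
At the end, for the whole second after the job is handed in: the tin stands upright (within 0.06 rad) and at rest on the cork mat, its axis within 20 mm of the mat's centre; the stamp head is out again (within 2 mm of rest); jar, bottle and spoon within 20 mm of where they began (horizontal distance between tin and mat below 0.02 m and z of tin in the frame of mat between 0.003 and 0.009 m and angle between tin's own z axis and vertical below 0.06 rad and linear speed of tin below 0.02 m/s and value of joint stamp_head below 0.002 m); the robot touches nothing.
It fails at once if the tin is pushed against the stamp with more than 25 N (contact force between tin and stamper above 25 N).
It fails at once if the tin is dropped or banged on the mat (touches it while moving faster than 0.3 m/s) (contact force between tin and mat above 1 N and linear speed of tin above 0.3 m/s).
It fails at once if the tin is tipped by more than 0.4 rad (angle between tin's own z axis and vertical above 0.4 rad).
It fails at once if the jar, the bottle or the spoon is moved by more than 20 mm (distance of any of seed_jar, water_bottle, spoon from where it was at the start of the episode above 0.02 m).
It also fails if it takes over 72 s, if anything falls off the work surface, if the arm or the gripper's body presses on something with over 40 N, if the wrist force passes 120 N, or if a joint passes its speed limit or range.

### The arm

A 6-joint arm with a two-finger parallel gripper is mounted at the origin on the work surface. World frame = base frame: x ahead of the robot, y to its left, z up, the work surface at z = 0. Lengths are in m, angles in rad, forces in N, time in s.
With the tool pointing down it reaches from about 0.35 to 1 m from the base axis. Payload 7.1 kg.
Tool frame: the origin (TCP) lies between the finger pads; the fingertips stand 8 mm ahead of it and the grasp point (between the pads) lies 11 mm behind it (env.nose_length is the distance from the TCP to the fingertips, in m); z points along the fingers, y is the line along which they close (so a half turn about z gives the same grasp; the last joint's range is limited). The gripper opens to 85 mm and grips with 20 to 120 N. Pads are 22 mm wide; open, the fingers measure 114 mm over their backs; the gripper's body (76 mm by 85 mm) begins 54 mm behind the grasp point. The pads swing forward as they close: fully open they stand 13 mm farther back than shut.
Start: joints at [1.315, 0.423, 1.63, -0, 1.089, -0.019], TCP at [0.147, 0.608, 0.239] pointing down, gripper open.
Joint ranges: [-3, 3], [-0.9, 2.11], [0.09, 2.58], [-1.31, 4.45], [0.11, 2.69], [-2.54, 2.54]. Speed limits (rad/s): [2.39, 2.39, 3.01, 3.14, 3.14, 3.14].

### API

Orientations are given as a 3x3 rotation matrix whose columns are the frame's x, y, z axes.
In Python, from cell import env, capture gives the robot as it stands.
- The arm moves only by the tool drive_tool, never from a script. Its argument "rows" is one flat list of numbers, 5 for each row, row after row: the shift along the tool's x, y, z in m, then the turn about the tool's z in degrees, then the finger opening in m, from 0 to 0.0854. In form: [tx, ty, tz, roll, jaw, tx, ty, tz, roll, jaw, ...]. A call has 1 to 8 rows; each row shifts and turns the commanded pose from where the row before left it, along the tool's axes as they then stand; what a row does not reach is not made up. A row lasts 1/8 s, in which the tool goes at most 62.5 mm and 10.7 degrees, less where a joint would pass 70% of its speed; a pose out of reach is approached as far as the arm can. A call is refused whole if a number of a shift passes 0.0625 or a number of a turn 10.7, either way. A call with a gripper value outside its range is refused whole. The fingers move at their own pace and stop on an object; "squeeze" is the grip in N (left out, the last holds). Time passes only in rows, so rows that do not move let the fingers close. It gives the time, the measured TCP pose, the force, the opening and the grip force at its end, in the units of the state.
- env.get_state(): the state, without advancing time (a new reading comes with each control period).
- capture(name): name is "side" or "top"; returns a dict with "img" (400x640x3 uint8, red, green, blue), "intrinsics" (3x3 intrinsics, pixels), "k1" (the pictures are not rectified: a ray, as slopes to the right and down, at radius r is drawn at 1 + k1 r^2 times it, then the intrinsics apply), "world_from_camera" (4x4, takes a point from camera to world coordinates). Camera axes: x right, y down, z forward; pixel columns grow to the right and rows downward; lengths in m; the calibration is good to about 2 mm. A picture is of the moment at which its call begins. There is no depth.
- env.close_job(): hands the job in; it is judged then, once.
The state is a dict: "time": time; "joints": joint angles; "dq": joint speeds; "tau": joint torques, N m; "eef_pos": TCP position; "orientation": TCP orientation; "force": force on the tool from outside, world axes, zero at the start; "torque": the same for the moment, N m; "grip_width": opening from 0.0 (shut) to 1.0 (fully open); "finger_force": force on a finger pad.
Only numpy, scipy, OpenCV 4.12 (cv2) and the standard library are available. Lean on these libraries where they do the work, as an engineer would, in place of code of your own. Each camera call takes 0.05 s, during which the arm holds its last target. There are 200 camera calls.

## Working session

There is one attempt and no reset: what is moved stays moved. The work goes in short steps, Python scripts to look and compute and a tool call to move; the robot and the scene stay as the last step left them, time stands still between calls to the robot, and variables do not carry over. Pictures are saved under pics/ and viewed, at most 10 in all, crops included, and the job is handed in when it is done.

Besides the shell and the picture viewer there is one more tool, called after ">>>" as name(argument=value, ...) on one line, values as JSON. drive_tool: Moves the arm, as the interface text tells. Its arguments: {"type":"object","properties":{"rows":{"type":"array","items":{"type":"number"}},"squeeze":{"type":"number"}},"required":["rows"]}

```bash
mkdir -p pics; ls
cat > h.py <<'E'
import numpy as np, cv2
from cell import env, capture
def snap(n,f):
    c=capture(n); cv2.imwrite(f'pics/{f}.png',c['img'][:,:,::-1]); np.savez(f'pics/{f}.npz',**c); return c
def load(f): return dict(np.load(f'pics/{f}.npz'))
def ray(c,u,v):
    K=c['intrinsics'];k=float(c['k1']);T=c['world_from_camera']
    d=np.array([(u-K[0,2])/K[0,0],(v-K[1,2])/K[1,1]]);s=d.copy()
    for _ in range(20): s=d/(1+k*(s@s))
    return T[:3,3],T[:3,:3]@np.array([s[0],s[1],1])
def atz(c,u,v,z):
    o,d=ray(c,u,v); return o+d*(z-o[2])/d[2]
def tri(c1,p1,c2,p2):
    o1,d1=ray(c1,*p1);o2,d2=ray(c2,*p2);d1/=np.linalg.norm(d1);d2/=np.linalg.norm(d2)
    t=np.linalg.lstsq(np.c_[d1,-d2],o2-o1,rcond=None)[0]
    a=o1+d1*t[0];b=o2+d2*t[1];return (a+b)/2,np.linalg.norm(a-b)
E
python3 - <<'E'
from h import *
for n in('side','top'):
    c=snap(n,n+'0'); print(c['intrinsics'],c['k1'],c['world_from_camera'].round(3))
print(env.get_state(),env.nose_length)
E
```

```text
pics
[[506.22520303   0.         314.15578603]
 [  0.         506.22520303 191.95856874]
 [  0.           0.           1.        ]] -0.09572602145109776 [[ 0.931 -0.262  0.254  0.247]
 [-0.365 -0.702  0.612 -0.75 ]
 [ 0.018 -0.663 -0.749  0.931]
 [ 0.     0.     0.     1.   ]]
[[471.12467758   0.         316.12762226]
 [  0.         471.12467758 203.83851323]
 [  0.           0.           1.        ]] -0.1137532336012485 [[ 0.007 -1.     0.023  0.504]
 [-1.    -0.007 -0.004 -0.061]
 [ 0.004 -0.023 -1.     0.971]
 [ 0.     0.     0.     1.   ]]
{'time': 0.1, 'joints': array([ 1.31500309e+00,  4.23772906e-01,  1.63058139e+00,  1.65726029e-05,
        1.08860062e+00, -1.90322511e-02]), 'dq': array([ 1.39315627e-03, -9.36335421e-04, -1.79300796e-03, -4.83911447e-04,
        1.03358321e-05,  7.74900185e-04]), 'tau': array([ 3.69268319e-04, -5.58427083e+01, -2.82448196e+01,  6.62994080e-05,
        2.98422339e-03,  1.42748883e-05]), 'eef_pos': array([0.14646966, 0.60711628, 0.23863076]), 'orientation': array([[-9.72100987e-01,  2.34562448e-01, -3.58874630e-04],
       [ 2.34562719e-01,  9.72100100e-01, -1.31422109e-03],
       [ 4.05951481e-05, -1.36173422e-03, -9.99999072e-01]]), 'force': array([ 0.05724777, -1.53079019,  0.7771072 ]), 'torque': array([-0.02025673,  0.03091939,  0.02087814]), 'finger_force': 0.0, 'grip_width': 1.000033611482428} 0.008
```

View pics/side0.png

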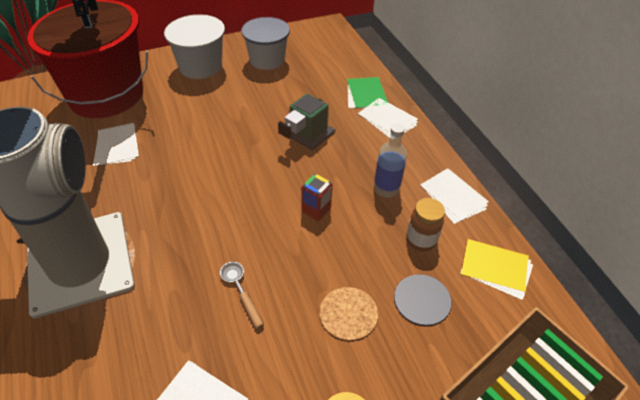

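View pics/top0.png

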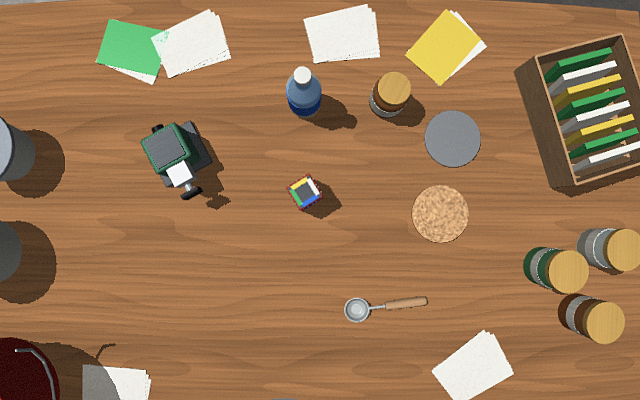

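Side view: tin at (317,197), stamper at (310,120), cork mat at (349,313); grey disc (423,300) is a decoy. Top view: tin (305,192), stamper (170,155) with its head at (190,190), cork mat (440,213), grey disc (452,138). The only other red thing is the bucket (20,370). I choose the small tin with coloured bars and the cork disc, and crop in close to check.

Run:
```python
from h import *
t=cv2.imread('pics/top0.png');s=cv2.imread('pics/side0.png')
z=lambda i,x,y,w,h,k:cv2.resize(i[y:y+h,x:x+w],None,fx=k,fy=k,interpolation=cv2.INTER_CUBIC)
a=np.hstack([z(t,130,110,100,100,4),z(t,280,165,50,50,8)])   # top stamper x4, top tin x8
cv2.imwrite('pics/cropT.png',a)
b=np.hstack([z(s,270,85,75,75,5),z(s,290,165,50,62.5.__int__(),6)[:375]])
cv2.imwrite('pics/cropS.png',b);print(a.shape,b.shape)
```

```text
Traceback (most recent call last):
ValueError: all the input array dimensions except for the concatenation axis must match exactly, but along dimension 0, the array at index 0 has size 375 and the array at index 1 has size 372
```

View pics/cropT.png

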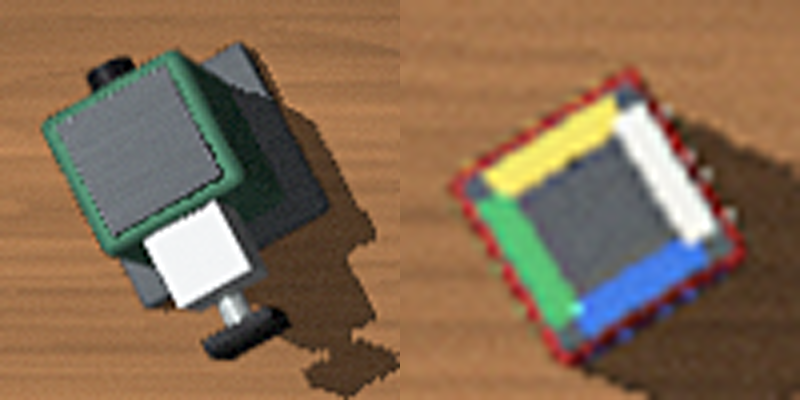

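Run:
```python
from h import *
s=cv2.imread('pics/side0.png')
z=lambda i,x,y,w,h,k:cv2.resize(i[y:y+h,x:x+w],None,fx=k,fy=k,interpolation=cv2.INTER_CUBIC)
cv2.imwrite('pics/cropS.png',np.hstack([z(s,270,85,70,70,6),z(s,290,165,60,70,6)]))
t=load('top0')
# tin shoulder corners at z=.088 (YW,YG,GB,BW)
P=[(280+(x-400)/8,165+y/8) for x,y in[(632,68),(452,187),(568,365),(742,245)]]
W=np.array([atz(t,u-.4,v-.4,.088)[:2] for u,v in P]);print('tin',W.round(4),W.mean(0).round(4),[np.linalg.norm(W[i]-W[i-1]).round(4) for i in range(4)])
x=(W[0]+W[1]-W[2]-W[3]);y=(W[1]+W[2]-W[0]-W[3]);print('yaw',np.degrees(np.arctan2(x[1],x[0])),np.degrees(np.arctan2(y[1],y[0]))-90)
# stamper
Q=lambda x,y,h:atz(t,130+x/4-.4,110+y/4-.4,h)[:2].round(4)
print('roof',[Q(*p,.098) for p in[(42,127),(177,50),(243,185),(112,255)]])
print('roof in',[Q(*p,.098) for p in[(56,125),(162,65),(222,180),(117,238)]])
print('head top',[Q(*p,.093) for p in[(203,347),(288,312)]],'carr',[Q(*p,.09) for p in[(143,238),(182,308),(256,272),(218,200)]])
print('base',[Q(*p,.005) for p in[(240,42),(328,205),(150,307)]])
m=cv2.inRange(cv2.cvtColor(cv2.cvtColor(t['img'],cv2.COLOR_RGB2BGR),cv2.COLOR_BGR2HSV),(5,60,120),(20,255,255))
for name,c,pts in(('top',t,((412,213),(469,213),(440,185),(440,242))),('side',load('side0'),((319,314),(378,314),(349,288),(349,339)))):
    print(name,[atz(c,*p,.006)[:2].round(4) for p in pts])
print(tri(t,(440.5,213.5),load('side0'),(348.5,313)))
for n,p in dict(bottle=(303,75,.2),jar=(394,87,.11),spoonL=(356,310,.01),spoonR=(427,301,.01)).items(): print(n,atz(t,*p).round(3))
```

```text
tin [[ 0.5817 -0.0496]
 [ 0.5534 -0.0076]
 [ 0.5119 -0.0351]
 [ 0.5403 -0.0757]] [ 0.5468 -0.042 ] [np.float64(0.049), np.float64(0.0506), np.float64(0.0499), np.float64(0.0495)]
yaw 32.90621924079791 34.48505820269247
roof [array([0.6396, 0.2697]), array([0.676 , 0.2053]), array([0.612 , 0.1722]), array([0.579 , 0.2343])]
roof in [array([0.6405, 0.2629]), array([0.6689, 0.2123]), array([0.6144, 0.1822]), array([0.587, 0.232])]
head top [array([0.5362, 0.1913]), array([0.5528, 0.151 ])] carr [array([0.5878, 0.2221]), array([0.5546, 0.2026]), array([0.5718, 0.1673]), array([0.6059, 0.1862])]
base [array([0.6984, 0.2003]), array([0.6133, 0.1522]), array([0.56  , 0.2449])]
top [array([ 0.5085, -0.2621]), array([ 0.5093, -0.3821]), array([ 0.5669, -0.3206]), array([ 0.449 , -0.3209])]
side [array([ 0.4501, -0.3043]), array([ 0.5618, -0.3473]), array([ 0.5314, -0.2705]), array([ 0.4847, -0.3759])]
(array([ 0.50771368, -0.32239035,  0.0032243 ]), np.float64(0.0003835931604339493))
bottle [ 0.736 -0.04   0.2  ]
jar [ 0.742 -0.207  0.11 ]
spoonL [ 0.309 -0.148  0.01 ]
spoonR [ 0.328 -0.294  0.01 ]
```

View pics/cropS.png

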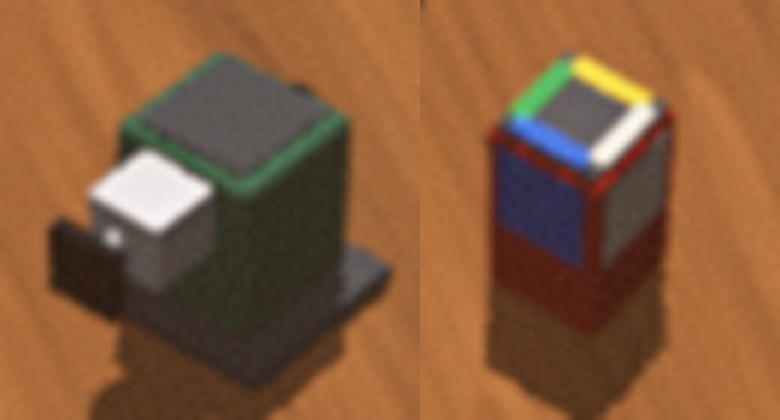

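The tin crop confirms the lid bars (yellow, white, blue, green going round) and the side crop shows the blue and white faces. Next I triangulate the corners with both views.

Run:
```python
from h import *
t=load('top0');s=load('side0')
S=lambda x,y,k,ox,oy:(ox+x/k-.4,oy+y/k-.4)
T=lambda x,y:S(x-400,y,8,280,165)
A=lambda x,y:S(x-420,y,6,290,165)
for n,p,q in(('YW',(632,68),(668,113)),('GB',(568,365),(493,133)),('BW',(742,245),(600,192)),('YG',(452,187),(572,52))):print(n,tri(t,T(*p),s,A(*q)))
T=lambda x,y:S(x,y,4,130,110);A=lambda x,y:S(x,y,6,270,85)
for n,p,q in(('roof+x+y',(42,127),(222,53)),('+x-y',(177,50),(350,120)),('-x-y',(243,187),(245,195)),('-x+y',(110,255),(120,126)),
 ('carr -x-y',(256,272),(160,235)),('carr -x+y',(182,308),(90,190)),('carrc-y',(256,272),(155,233)),('head+y',(203,347),(52,222)),('head-y',(285,318),(125,262)),('base',(328,205),(252,385)),('base2',(242,42),(390,268))):print(n,tri(t,T(*p),s,A(*q)))
```

```text
YW (array([ 0.58048959, -0.04902831,  0.08563301]), np.float64(0.003067204244216996))
GB (array([ 0.51261209, -0.03535719,  0.08634338]), np.float64(0.0015200413649156753))
BW (array([ 0.54046699, -0.07576599,  0.08498476]), np.float64(4.350434842930783e-05))
YG (array([ 0.55460259, -0.00801453,  0.0879959 ]), np.float64(0.0024885243109898625))
roof+x+y (array([0.64111002, 0.27180801, 0.0918689 ]), np.float64(0.001196350300486606))
+x-y (array([0.67696874, 0.20688828, 0.09275331]), np.float64(0.00014423573078486921))
-x-y (array([0.61267988, 0.17212365, 0.09627988]), np.float64(0.002948277160041279))
-x+y (array([0.58000131, 0.23624715, 0.09414711]), np.float64(0.0015466854794342307))
carr -x-y (array([0.57283983, 0.16688743, 0.09023436]), np.float64(0.0022221090664926654))
carr -x+y (array([0.55474585, 0.2017196 , 0.0925939 ]), np.float64(0.0005591818601509927))
carrc-y (array([0.57174619, 0.16690133, 0.09163063]), np.float64(0.00011263197549678124))
head+y (array([0.53570335, 0.19325935, 0.08718249]), np.float64(0.0014167150281061349))
head-y (array([0.55138771, 0.1515074 , 0.0944667 ]), np.float64(0.003090744050671069))
base (array([0.61258718, 0.15314328, 0.00242347]), np.float64(0.0020308197828994667))
base2 (array([0.69739793, 0.19871649, 0.00745114]), np.float64(0.0011156361617312316))
```

Tin is at (0.547,-0.042), yaw 33.5° (corner heights 85–88 mm against 88). The stamper axis goes through (0.6035,0.208), yaw 29.2° (roof 92–96 mm against 98). The cork mat is at (0.508,-0.3215), 120 mm across. All of these match the given sizes and are within reach. Now I move above the tin, fingers closing on the green/white faces.

>>> drive_tool(rows=[-0.0338,-0.0336,0,0,0.085,-0.0338,-0.0336,0,0,0.085,-0.0338,-0.0336,0,0,0.085,-0.0338,-0.0336,0,0,0.085,-0.0338,-0.0336,0,0,0.085,-0.0338,-0.0336,0,0,0.085,-0.0338,-0.0336,0,0,0.085,-0.0338,-0.0336,0,0,0.085], squeeze=60)

```text
time: 1.1
eef_pos: [0.3469, 0.2814, 0.2392]
orientation: [[-0.972, 0.234, -0.0], [0.234, 0.972, -0.0], [0.0, -0.0, -1.0]]
force: [0.4, 0.3, -1.0]
grip_width: 0.998
finger_force: 0.0
```

>>> drive_tool(rows=[-0.0338,-0.0336,0,0,0.085,-0.0338,-0.0336,0,0,0.085,-0.0338,-0.0336,0,0,0.085,-0.0338,-0.0336,0,0,0.085,-0.0338,-0.0336,0,0,0.085,-0.0338,-0.0336,0,0,0.085,-0.0338,-0.0336,0,0,0.085,-0.0338,-0.0336,0,0,0.085])

```text
time: 2.1
eef_pos: [0.5466, -0.0434, 0.2391]
orientation: [[-0.972, 0.235, -0.0], [0.235, 0.972, 0.0], [0.0, 0.0, -1.0]]
force: [0.9, 1.1, 0.7]
grip_width: 0.997
finger_force: 0.0
```

>>> drive_tool(rows=[0,0,0.015,-9.4,0.085,0,0,0.015,-9.4,0.085,0,0,0.015,-9.4,0.085,0,0,0.015,-9.4,0.085,0,0,0.015,-9.5,0.085,0,0,0,0,0.085])

```text
time: 2.85
eef_pos: [0.5451, -0.0418, 0.1631]
orientation: [[-0.834, -0.551, -0.003], [-0.551, 0.834, 0.0], [0.002, 0.002, -1.0]]
force: [-1.4, -0.3, -0.3]
grip_width: 0.998
finger_force: 0.0
```

```bash
cat >> h.py <<'E'
def go(x,y,z,yaw=None):
    s=env.get_state();R=s['orientation'];d=R.T@(np.array([x,y,z])-s['eef_pos']);a=np.degrees(np.arctan2(R[1,0],R[0,0]))
    print('t',round(s['time'],2),'pos',s['eef_pos'].round(4),'yaw',a.round(2),'tilt',R[:,2].round(3),'q6',np.degrees(s['joints'][5]).round(1),'F',s['force'].round(1),'ff',s['finger_force'],'w',round(s['grip_width']*.0854,4))
    print('shift',d.round(4),'roll',None if yaw is None else round((a-yaw+180)%360-180,2))
E
python3 -c "
from h import *
go(.547,-.042,.051,213.5)"
```

```text
t 2.85 pos [ 0.5451 -0.0418  0.1631] yaw -146.56 tilt [-0.003  0.    -1.   ] q6 -129.1 F [-1.4 -0.3 -0.3] ff 0.0 w 0.0852
shift [-0.0017 -0.0014  0.1121] roll -0.06
```

>>> drive_tool(rows=[-0.0017,-0.0014,0.018,0,0.085,0,0,0.02,0,0.085,0,0,0.02,0,0.085,0,0,0.02,0,0.085,0,0,0.02,0,0.085,0,0,0.014,0,0.085,0,0,0,0,0.07,0,0,0,0,0.06])

```text
time: 3.85
eef_pos: [0.5488, -0.0422, 0.0527]
orientation: [[-0.834, -0.552, 0.001], [-0.552, 0.834, -0.0], [-0.001, -0.0, -1.0]]
force: [1.0, -0.3, 0.5]
grip_width: 0.702
finger_force: 0.0
```

>>> drive_tool(rows=[0,0,0,0,0.052,0,0,0,0,0.045,0,0,0,0,0.045,0,0,0,0,0.045,0,0,0,0,0.045])

```text
time: 4.47
eef_pos: [0.5487, -0.042, 0.0532]
orientation: [[-0.834, -0.552, 0.001], [-0.552, 0.834, 0.0], [-0.001, -0.001, -1.0]]
force: [-1.3, 1.9, 7.0]
grip_width: 0.599
finger_force: 62.4
```

```bash
python3 -c "
from h import *
go(.547,-.042,.051,213.5)
c=snap('top','g');u=np.radians(29.2);e=np.array([np.cos(u),np.sin(u)]);print(np.array([.6035,.208])-.135*e)
s=snap('side','gs')
f=lambda c,x,y,w,h,k:cv2.resize(c['img'][y:y+h,x:x+w,::-1],None,fx=k,fy=k,interpolation=cv2.INTER_CUBIC)
cv2.imwrite('pics/grip.png',np.hstack([f(c,265,150,80,100,5),f(s,270,120,80,100,5)]))
"
```

```text
t 4.47 pos [ 0.5487 -0.042   0.0532] yaw -146.48 tilt [ 0.001  0.    -1.   ] q6 -129.2 F [-1.3  1.9  7. ] ff 62.360501289367676 w 0.0511
shift [0.0014 0.001  0.0022] roll 0.02
[0.48565552 0.14213895]
```

View pics/grip.png

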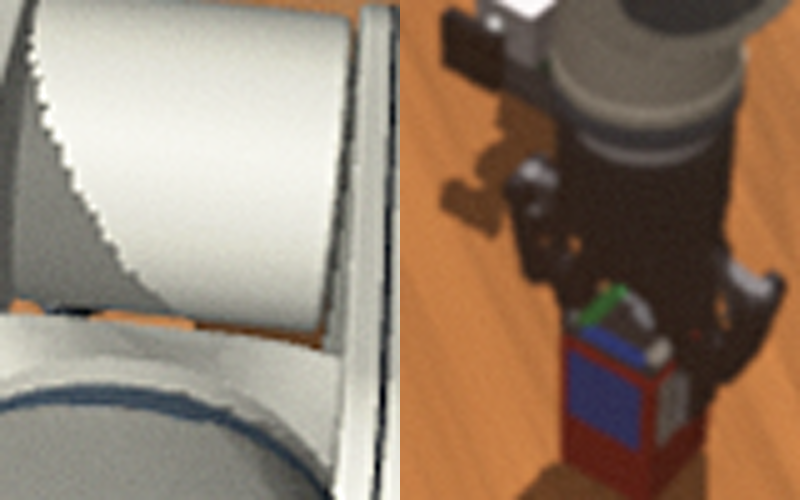

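Side crop: the tin is held upright at pixel (620,400), with fingers on green/white and the blue face at (605,395) free. Moving to the stamp standoff.

>>> drive_tool(rows=[0,0,-0.005,0,0.045,0,0,-0.008,0,0.045,-0.0082,0.0314,0,0,0.045,-0.0082,0.0314,0,0,0.045,-0.0082,0.0314,0,0,0.045,-0.0082,0.0314,0,0,0.045,-0.0082,0.0314,0,0,0.045,-0.0082,0.0314,0,0,0.045])

```text
time: 5.58
eef_pos: [0.4851, 0.143, 0.0658]
orientation: [[-0.834, -0.552, 0.001], [-0.552, 0.834, 0.0], [-0.001, -0.0, -1.0]]
force: [0.8, -0.0, -3.7]
grip_width: 0.603
finger_force: 63.3
```

>>> drive_tool(rows=[0,0,0,4.3,0.045,0,0,0,0,0.045,0,0,0,0,0.045,0,0,0,0,0.045])

```text
time: 6.08
eef_pos: [0.4855, 0.1417, 0.0654]
orientation: [[-0.873, -0.488, 0.0], [-0.488, 0.873, 0.0], [-0.0, -0.0, -1.0]]
force: [-0.0, 0.2, -1.7]
grip_width: 0.601
finger_force: 63.4
```

```bash
python3 -c "
from h import *
go(.4857,.1421,.0662,209.2)
c=snap('top','p');s=snap('side','ps')
f=lambda c,x,y,w,h,k:cv2.resize(c['img'][y:y+h,x:x+w,::-1],None,fx=k,fy=k,interpolation=cv2.INTER_CUBIC)
cv2.imwrite('pics/pre.png',f(s,240,85,100,100,6))
"
```

```text
t 6.08 pos [0.4855 0.1417 0.0654] yaw -150.76 tilt [ 0.  0. -1.] q6 -104.3 F [-0.   0.2 -1.7] ff 63.395018577575684 w 0.0513
shift [-0.0004  0.0003 -0.0008] roll 0.04
```

View pics/pre.png

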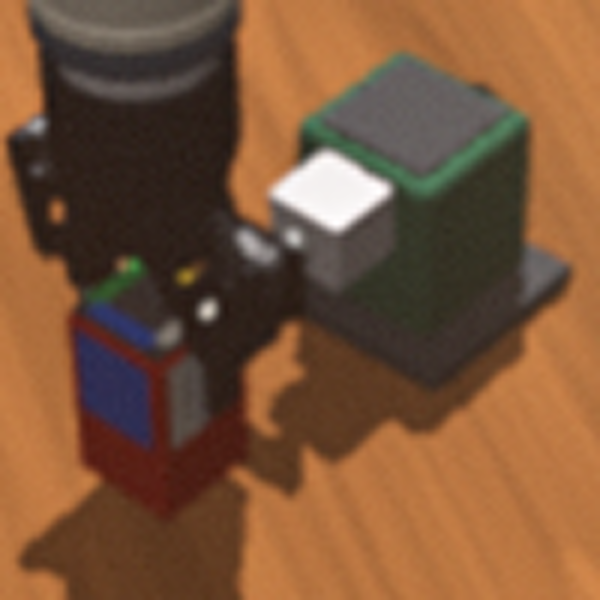

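>>> drive_tool(rows=[-0.01,0,-0.0008,0,0.045,-0.01,0,0,0,0.045,-0.003,0,0,0,0.045,-0.002,0,0,0,0.045,-0.002,0,0,0,0.045,-0.002,0,0,0,0.045,0,0,0,0,0.045,0,0,0,0,0.045])

```text
time: 7.18
eef_pos: [0.5105, 0.1562, 0.0661]
orientation: [[-0.873, -0.488, -0.0], [-0.488, 0.873, -0.0], [0.0, 0.0, -1.0]]
force: [0.7, 0.4, -3.1]
grip_width: 0.603
finger_force: 63.4
```

>>> drive_tool(rows=[-0.002,0,0,0,0.045,-0.002,0,0,0,0.045,0,0,0,0,0.045,0,0,0,0,0.045])

```text
time: 7.68
eef_pos: [0.5141, 0.1582, 0.0661]
orientation: [[-0.873, -0.488, -0.0], [-0.488, 0.873, -0.0], [0.0, 0.0, -1.0]]
force: [-0.6, -0.3, -2.5]
grip_width: 0.599
finger_force: 63.4
```

```bash
cat >> h.py <<'E'
def push():
    s=env.get_state();u=np.radians(29.2);e=np.array([np.cos(u),np.sin(u)]);n=np.array([-e[1],e[0]])
    v=s['eef_pos'][:2]-[.6035,.208]
    print('t',round(s['time'],2),'axial',(v@e).round(4),'lat',(v@n).round(4),'z',s['eef_pos'][2].round(4),'Fax',(s['force'][:2]@e).round(1),'Flat',(s['force'][:2]@n).round(1))
E
python3 -c "
from h import *
push()"
```

```text
t 7.67 axial -0.1023 lat 0.0002 z 0.0661 Fax -0.7 Flat -0.0
```

>>> drive_tool(rows=[-0.002,0,0,0,0.045,-0.002,0,0,0,0.045,0,0,0,0,0.045,0,0,0,0,0.045])

```text
time: 8.18
eef_pos: [0.5175, 0.1601, 0.0661]
orientation: [[-0.873, -0.488, -0.0], [-0.488, 0.873, -0.0], [0.0, 0.0, -1.0]]
force: [-0.2, -0.0, -2.3]
grip_width: 0.604
finger_force: 63.4
```

>>> drive_tool(rows=[-0.002,0,0,0,0.045,-0.002,0,0,0,0.045,0,0,0,0,0.045,0,0,0,0,0.045])

```text
time: 8.68
eef_pos: [0.5206, 0.1619, 0.0659]
orientation: [[-0.873, -0.488, -0.001], [-0.488, 0.873, -0.0], [0.001, 0.0, -1.0]]
force: [-2.8, -2.5, -1.1]
grip_width: 0.6
finger_force: 63.4
```

```bash
python3 -c "
from h import *
push()"
```

```text
t 8.68 axial -0.0949 lat 0.0002 z 0.0659 Fax -3.7 Flat -0.8
```

>>> drive_tool(rows=[-0.002,0,0,0,0.045,-0.002,0,0,0,0.045,0,0,0,0,0.045,0,0,0,0,0.045])

```text
time: 9.18
eef_pos: [0.5235, 0.1636, 0.0659]
orientation: [[-0.873, -0.488, -0.002], [-0.488, 0.873, -0.001], [0.002, 0.0, -1.0]]
force: [-5.3, -3.6, 0.4]
grip_width: 0.601
finger_force: 63.5
```

>>> drive_tool(rows=[-0.002,0,0,0,0.045,-0.002,0,0,0,0.045,0,0,0,0,0.045,0,0,0,0,0.045])

```text
time: 9.68
eef_pos: [0.5262, 0.1652, 0.0657]
orientation: [[-0.873, -0.489, -0.004], [-0.489, 0.873, -0.001], [0.004, 0.001, -1.0]]
force: [-7.5, -5.3, 1.1]
grip_width: 0.602
finger_force: 63.6
```

```bash
python3 -c "
from h import *
push()"
```

```text
t 9.68 axial -0.0883 lat 0.0004 z 0.0657 Fax -9.2 Flat -1.0
```

Yellow is stamped: about 9 N at roughly 10 mm, held. Backing off and turning half a turn for blue.

>>> drive_tool(rows=[-0.0005,0,0,0,0.045,0,0,0,0,0.045,0.005,0,0,0,0.045,0.01,0,0,0,0.045,0.016,0,0,0,0.045,0.016,0,0,0,0.045,0.014,0,0,0,0.045,0,0,0,10.6,0.045])

```text
time: 10.68
eef_pos: [0.4737, 0.1357, 0.0662]
orientation: [[-0.949, -0.315, -0.001], [-0.315, 0.949, -0.0], [0.001, 0.0, -1.0]]
force: [0.2, -0.1, -2.4]
grip_width: 0.598
finger_force: 63.2
```

>>> drive_tool(rows=[0,0,0,10.6,0.045,0,0,0,10.6,0.045,0,0,0,10.6,0.045,0,0,0,10.6,0.045,0,0,0,10.6,0.045,0,0,0,10.6,0.045,0,0,0,10.6,0.045,0,0,0,10.6,0.045])

```text
time: 11.68
eef_pos: [0.475, 0.1362, 0.0663]
orientation: [[-0.398, 0.917, 0.001], [0.917, 0.398, 0.0], [-0.0, 0.001, -1.0]]
force: [0.2, -0.1, -3.2]
grip_width: 0.606
finger_force: 63.2
```

>>> drive_tool(rows=[0,0,0,10.6,0.045,0,0,0,10.6,0.045,0,0,0,10.6,0.045,0,0,0,10.6,0.045,0,0,0,10.6,0.045,0,0,0,10.6,0.045,0,0,0,10.6,0.045,0,0,0,10.4,0.045])

```text
time: 12.68
eef_pos: [0.475, 0.1362, 0.0663]
orientation: [[0.876, 0.483, 0.001], [0.483, -0.876, 0.0], [0.001, 0.0, -1.0]]
force: [-0.7, -0.0, -2.2]
grip_width: 0.602
finger_force: 63.2
```

>>> drive_tool(rows=[0,0,0,0,0.045,0,0,0,0,0.045])

```text
time: 12.92
eef_pos: [0.4752, 0.1363, 0.0662]
orientation: [[0.871, 0.491, 0.0], [0.491, -0.871, 0.0], [0.0, 0.0, -1.0]]
force: [0.3, -0.3, -3.3]
grip_width: 0.601
finger_force: 63.3
```

```bash
python3 -c "
from h import *
push();go(.4857,.1421,.0662,29.2)"
```

```text
t 12.93 axial -0.147 lat 0.0001 z 0.0662 Fax 0.1 Flat -0.5
t 12.93 pos [0.4752 0.1363 0.0662] yaw 29.43 tilt [ 0.  0. -1.] q6 75.2 F [ 0.3 -0.3 -3.3] ff 63.27056407928467 w 0.0513
shift [0.012  0.0002 0.    ] roll 0.23
```

>>> drive_tool(rows=[0.012,0,0,0.2,0.045,0.012,0,0,0,0.045,0.01,0,0,0,0.045,0.006,0,0,0,0.045,0.003,0,0,0,0.045,0.002,0,0,0,0.045,0,0,0,0,0.045,0,0,0,0,0.045])

```text
time: 13.92
eef_pos: [0.5144, 0.1582, 0.0661]
orientation: [[0.874, 0.485, -0.0], [0.485, -0.874, -0.0], [-0.0, -0.0, -1.0]]
force: [-0.2, -0.5, -1.3]
grip_width: 0.6
finger_force: 63.3
```

>>> drive_tool(rows=[0.002,0,0,0,0.045,0.002,0,0,0,0.045,0.002,0,0,0,0.045,0,0,0,0,0.045,0,0,0,0,0.045])

```text
time: 14.55
eef_pos: [0.5193, 0.161, 0.066]
orientation: [[0.874, 0.485, -0.001], [0.485, -0.874, -0.0], [-0.001, -0.0, -1.0]]
force: [-3.9, -1.2, -1.8]
grip_width: 0.602
finger_force: 63.5
```

```bash
python3 -c "
from h import *
push()"
```

```text
t 14.55 axial -0.0964 lat 0.0001 z 0.066 Fax -3.9 Flat 0.9
```

>>> drive_tool(rows=[0.002,0,0,0,0.045,0.002,0,0,0,0.045,0,0,0,0,0.045,0,0,0,0,0.045])

```text
time: 15.05
eef_pos: [0.5223, 0.1628, 0.0659]
orientation: [[0.874, 0.485, -0.002], [0.485, -0.874, -0.001], [-0.002, -0.0, -1.0]]
force: [-5.6, -5.1, 0.2]
grip_width: 0.601
finger_force: 63.6
```

>>> drive_tool(rows=[0.002,0,0,0,0.045,0.002,0,0,0,0.045,0,0,0,0,0.045,0,0,0,0,0.045,0,0,0,0,0.045])

```text
time: 15.68
eef_pos: [0.525, 0.1644, 0.0657]
orientation: [[0.874, 0.486, -0.004], [0.486, -0.874, -0.001], [-0.004, -0.001, -1.0]]
force: [-7.5, -5.0, 0.6]
grip_width: 0.603
finger_force: 63.8
```

```bash
python3 -c "
from h import *
push()"
```

```text
t 15.68 axial -0.0898 lat 0.0002 z 0.0657 Fax -8.9 Flat -0.7
```

Blue is stamped. Backing off, setting the tin down on the table and changing the grip.

>>> drive_tool(rows=[0.001,0,0,0,0.045,0,0,0,0,0.045,-0.005,0,0,0,0.045,-0.01,0,0,0,0.045,-0.016,0,0,0,0.045,-0.016,0,0,0,0.045,-0.016,0,0,0,0.045,0,0,0.004,0,0.045])

```text
time: 16.68
eef_pos: [0.4714, 0.1344, 0.0622]
orientation: [[0.875, 0.485, -0.001], [0.485, -0.875, -0.0], [-0.001, -0.0, -1.0]]
force: [0.4, -0.4, -2.7]
grip_width: 0.604
finger_force: 63.4
```

>>> drive_tool(rows=[0,0,0.004,0,0.045,0,0,0.003,0,0.045,0,0,0.0015,0,0.045,0,0,0.0005,0,0.045,0,0,0,0,0.045])

```text
time: 17.3
eef_pos: [0.4729, 0.1352, 0.0532]
orientation: [[0.874, 0.485, 0.0], [0.485, -0.874, 0.0], [0.0, 0.0, -1.0]]
force: [0.1, 0.2, -0.9]
grip_width: 0.597
finger_force: 63.7
```

```bash
python3 -c "
from h import *
push();go(.4857,.1421,.0532,29.2)"
```

```text
t 17.3 axial -0.1496 lat 0.0001 z 0.0532 Fax 0.2 Flat 0.1
t 17.3 pos [0.4729 0.1352 0.0532] yaw 29.04 tilt [ 0.  0. -1.] q6 75.5 F [ 0.1  0.2 -0.9] ff 63.71026039123535 w 0.051
shift [0.0146 0.0002 0.    ] roll -0.16
```

>>> drive_tool(rows=[0,0,0,0,0.056,0,0,0,0,0.065,0,0,0,0,0.085,0,0,0,0,0.085,0,0,-0.02,0,0.085,0,0,-0.03,0,0.085,0,0,-0.015,-10,0.085,0,0,0,-10,0.085])

```text
time: 18.3
eef_pos: [0.4735, 0.1353, 0.1195]
orientation: [[0.651, 0.759, 0.003], [0.759, -0.651, 0.001], [0.002, 0.002, -1.0]]
force: [0.1, -0.0, -0.1]
grip_width: 0.996
finger_force: 0.0
```

>>> drive_tool(rows=[0,0,0,-10,0.085,0,0,0,-10,0.085,0,0,0,-10,0.085,0,0,0,-10,0.085,0,0,0,-10,0.085,0,0,0,-10,0.085,0,0,0,-10,0.085,0,0,0.015,-0.2,0.085])

```text
time: 19.3
eef_pos: [0.4735, 0.1353, 0.1034]
orientation: [[-0.487, 0.873, 0.002], [0.873, 0.487, 0.001], [-0.001, 0.002, -1.0]]
force: [0.2, -0.1, -0.6]
grip_width: 0.992
finger_force: 0.0
```

```bash
python3 -c "
from h import *
push();go(.4729,.1352,.0532,119.2)
s=snap('side','rs')
f=lambda c,x,y,w,h,k:cv2.resize(c['img'][y:y+h,x:x+w,::-1],None,fx=k,fy=k,interpolation=cv2.INTER_CUBIC)
cv2.imwrite('pics/regrip.png',f(s,220,85,120,110,5))
"
```

```text
t 19.3 axial -0.149 lat -0.0001 z 0.1034 Fax 0.1 Flat -0.2
t 19.3 pos [0.4735 0.1353 0.1034] yaw 119.15 tilt [ 0.002  0.001 -1.   ] q6 -14.6 F [ 0.2 -0.1 -0.6] ff 0.0 w 0.0847
shift [ 0.0002 -0.0007  0.0502] roll -0.05
```

View pics/regrip.png

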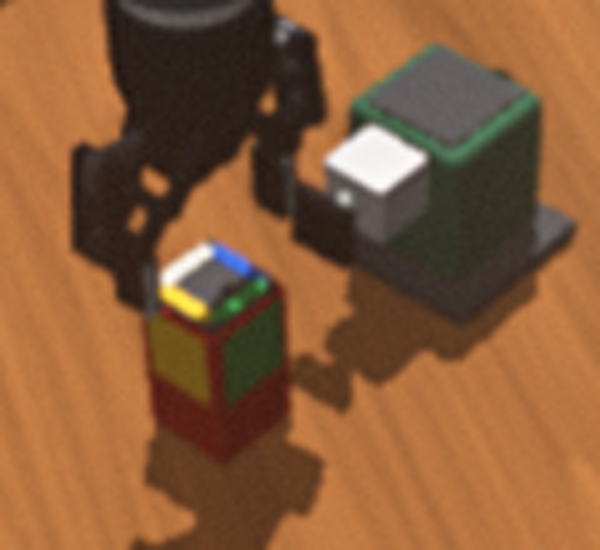

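The tin stands upright at (220,350) with yellow away from the stamp and green toward the camera; fingers straddle yellow/blue. Regrip.

>>> drive_tool(rows=[0,-0.0005,0.015,0,0.085,0,0,0.015,0,0.085,0,0,0.012,0,0.085,0,0,0.008,0,0.085,0,0,0,0,0.075,0,0,0,0,0.06,0,0,0,0,0.053,0,0,0,0,0.045])

```text
time: 20.35
eef_pos: [0.473, 0.135, 0.0539]
orientation: [[-0.488, 0.873, 0.002], [0.873, 0.488, 0.0], [-0.0, 0.002, -1.0]]
force: [0.5, 0.1, 4.5]
grip_width: 0.602
finger_force: 62.6
```

>>> drive_tool(rows=[0,0,0,0,0.045,0,0,0,0,0.045,0,0,0,0,0.045])

```text
time: 20.72
eef_pos: [0.473, 0.135, 0.0539]
orientation: [[-0.488, 0.873, 0.002], [0.873, 0.488, 0.0], [-0.0, 0.002, -1.0]]
force: [1.0, 1.3, 6.2]
grip_width: 0.604
finger_force: 62.7
```

```bash
python3 -c "
from h import *
push();go(.4729,.1352,.0532,119.2)"
```

```text
t 20.73 axial -0.1495 lat -0.0 z 0.0539 Fax 1.5 Flat 0.7
t 20.73 pos [0.473  0.135  0.0539] yaw 119.23 tilt [ 0.002  0.    -1.   ] q6 -14.7 F [1.  1.3 6.2] ff 62.7193808555603 w 0.0516
shift [0.0002 0.     0.0007] roll 0.03
```

>>> drive_tool(rows=[0,0,-0.005,0,0.045,0,0,-0.008,-9,0.045,0,0,0,-10,0.045,0,0,0,-10,0.045,0,0,0,-10,0.045,0,0,0,-10,0.045,0,0,0,-10,0.045,0,0,0,-10,0.045])

```text
time: 21.72
eef_pos: [0.4716, 0.1346, 0.066]
orientation: [[-0.989, -0.149, -0.001], [-0.149, 0.989, -0.0], [0.001, -0.0, -1.0]]
force: [-0.9, 0.3, -3.7]
grip_width: 0.602
finger_force: 63.0
```

>>> drive_tool(rows=[0,0,0,-10,0.045,0,0,0,-10,0.045,0,0,0,-1,0.045,-0.012,0,0,0,0.045,-0.012,0,0,0,0.045,-0.01,0,0,0,0.045,0,0,0,0,0.045,0,0,0,0,0.045])

```text
time: 22.72
eef_pos: [0.5014, 0.1513, 0.0659]
orientation: [[-0.873, -0.488, -0.001], [-0.488, 0.873, -0.0], [0.001, 0.0, -1.0]]
force: [0.1, 0.1, -2.2]
grip_width: 0.608
finger_force: 62.9
```

```bash
python3 -c "
from h import *
push();go(.4857,.1421,.0665,209.2)"
```

```text
t 22.73 axial -0.1168 lat 0.0003 z 0.0659 Fax 0.1 Flat 0.0
t 22.73 pos [0.5014 0.1513 0.0659] yaw -150.78 tilt [-0.001 -0.    -1.   ] q6 -103.7 F [ 0.1  0.1 -2.2] ff 62.90734648704529 w 0.0519
shift [ 0.0182 -0.0004 -0.0006] roll 0.02
```

Contact should come at axial −0.0985. Advance to −0.097, read, then press.

>>> drive_tool(rows=[-0.008,0,0,0,0.045,-0.004,0,0,0,0.045,-0.003,0,0,0,0.045,-0.003,0,0,0,0.045,-0.002,0,0,0,0.045,0,0,0,0,0.045,0,0,0,0,0.045])

```text
time: 23.6
eef_pos: [0.5187, 0.1609, 0.0659]
orientation: [[-0.873, -0.488, -0.001], [-0.488, 0.873, -0.0], [0.001, 0.0, -1.0]]
force: [-4.1, -1.3, -2.6]
grip_width: 0.601
finger_force: 62.9
```

>>> drive_tool(rows=[-0.002,0,0,0,0.045,-0.002,0,0,0,0.045,0,0,0,0,0.045,0,0,0,0,0.045])

```text
time: 24.1
eef_pos: [0.522, 0.1628, 0.0659]
orientation: [[-0.873, -0.489, -0.002], [-0.489, 0.873, -0.001], [0.002, 0.0, -1.0]]
force: [-5.7, -4.3, -0.5]
grip_width: 0.602
finger_force: 62.9
```

```bash
python3 -c "
from h import *
push()"
```

```text
t 24.1 axial -0.0932 lat 0.0003 z 0.0659 Fax -7.0 Flat -1.0
```

>>> drive_tool(rows=[-0.002,0,0,0,0.045,-0.002,0,0,0,0.045,0,0,0,0,0.045,0,0,0,0,0.045,0,0,0,0,0.045])

```text
time: 24.72
eef_pos: [0.5248, 0.1644, 0.0658]
orientation: [[-0.873, -0.489, -0.003], [-0.489, 0.873, -0.001], [0.003, 0.0, -1.0]]
force: [-6.9, -5.2, 1.5]
grip_width: 0.602
finger_force: 63.0
```

```bash
python3 -c "
from h import *
push()"
```

```text
t 24.73 axial -0.09 lat 0.0004 z 0.0658 Fax -8.5 Flat -1.2
```

>>> drive_tool(rows=[-0.001,0,0,0,0.045,0,0,0,0,0.045,0,0,0,0,0.045,0.005,0,0,0,0.045,0.01,0,0,0,0.045,0.016,0,0,0,0.045,0.016,0,0,0,0.045,0.014,0,0,0,0.045])

```text
time: 25.72
eef_pos: [0.4731, 0.1353, 0.0663]
orientation: [[-0.873, -0.488, 0.0], [-0.488, 0.873, 0.0], [-0.0, -0.0, -1.0]]
force: [0.4, 0.8, -2.7]
grip_width: 0.601
finger_force: 63.2
```

>>> drive_tool(rows=[0,0,0,10.6,0.045,0,0,0,10.6,0.045,0,0,0,10.6,0.045,0,0,0,10.6,0.045,0,0,0,10.6,0.045,0,0,0,10.6,0.045,0,0,0,10.6,0.045,0,0,0,10.6,0.045])

```text
time: 26.72
eef_pos: [0.4737, 0.1355, 0.0663]
orientation: [[-0.56, 0.828, 0.001], [0.828, 0.56, 0.0], [-0.0, 0.001, -1.0]]
force: [0.5, -0.4, -2.1]
grip_width: 0.599
finger_force: 63.0
```

>>> drive_tool(rows=[0,0,0,10.6,0.045,0,0,0,10.6,0.045,0,0,0,10.6,0.045,0,0,0,10.6,0.045,0,0,0,10.6,0.045,0,0,0,10.6,0.045,0,0,0,10.6,0.045,0,0,0,10.6,0.045])

```text
time: 27.72
eef_pos: [0.4737, 0.1355, 0.0663]
orientation: [[0.774, 0.633, 0.0], [0.633, -0.774, 0.0], [0.0, 0.0, -1.0]]
force: [1.0, -0.6, -3.2]
grip_width: 0.601
finger_force: 63.0
```

>>> drive_tool(rows=[0,0,0,10.4,0.045,0.012,0,0,0,0.045,0.012,0,0,0,0.045,0.008,0,0,0,0.045,0,0,0,0,0.045,0,0,0,0,0.045])

```text
time: 28.48
eef_pos: [0.5014, 0.1513, 0.0659]
orientation: [[0.872, 0.489, -0.001], [0.489, -0.872, -0.0], [-0.001, -0.0, -1.0]]
force: [-0.4, -1.0, -2.9]
grip_width: 0.6
finger_force: 63.1
```

```bash
python3 -c "
from h import *
push();go(.4857,.1421,.0665,29.2)"
```

```text
t 28.48 axial -0.1168 lat 0.0003 z 0.0659 Fax -0.8 Flat -0.7
t 28.48 pos [0.5014 0.1513 0.0659] yaw 29.27 tilt [-0.001 -0.    -1.   ] q6 76.2 F [-0.4 -1.  -2.9] ff 63.089497089385986 w 0.0512
shift [-0.0182  0.0004 -0.0006] roll 0.07
```

Now the white side.

>>> drive_tool(rows=[0.008,0,0,0,0.045,0.004,0,0,0,0.045,0.003,0,0,0,0.045,0.003,0,0,0,0.045,0.002,0,0,0,0.045,0,0,0,0,0.045,0,0,0,0,0.045])

```text
time: 29.35
eef_pos: [0.5187, 0.1609, 0.0659]
orientation: [[0.873, 0.488, -0.001], [0.488, -0.873, -0.0], [-0.001, -0.0, -1.0]]
force: [-2.7, -2.2, -1.9]
grip_width: 0.6
finger_force: 63.3
```

>>> drive_tool(rows=[0.002,0,0,0,0.045,0.002,0,0,0,0.045,0,0,0,0,0.045,0,0,0,0,0.045])

```text
time: 29.85
eef_pos: [0.5221, 0.1628, 0.0659]
orientation: [[0.873, 0.488, -0.002], [0.488, -0.873, -0.001], [-0.002, -0.0, -1.0]]
force: [-5.0, -2.2, 0.4]
grip_width: 0.598
finger_force: 63.3
```

```bash
python3 -c "
from h import *
push()"
```

```text
t 29.85 axial -0.0931 lat 0.0003 z 0.0659 Fax -5.4 Flat 0.6
```

>>> drive_tool(rows=[0.002,0,0,0,0.045,0.002,0,0,0,0.045,0.001,0,0,0,0.045,0,0,0,0,0.045,0,0,0,0,0.045])

```text
time: 30.48
eef_pos: [0.5256, 0.1648, 0.0658]
orientation: [[0.872, 0.489, -0.003], [0.489, -0.872, -0.001], [-0.004, -0.0, -1.0]]
force: [-6.9, -5.3, 1.5]
grip_width: 0.602
finger_force: 63.5
```

```bash
python3 -c "
from h import *
push()"
```

```text
t 30.48 axial -0.0891 lat 0.0003 z 0.0658 Fax -8.6 Flat -1.2
```

>>> drive_tool(rows=[0.001,0,0,0,0.045,0,0,0,0,0.045,0,0,0,0,0.045,-0.005,0,0,0,0.045,-0.01,0,0,0,0.045,-0.016,0,0,0,0.045,-0.016,0,-0.005,0,0.045,-0.014,0,-0.01,0,0.045])

```text
time: 31.48
eef_pos: [0.4738, 0.1357, 0.0816]
orientation: [[0.873, 0.488, -0.0], [0.488, -0.873, -0.0], [-0.0, -0.0, -1.0]]
force: [0.2, 0.5, -2.6]
grip_width: 0.601
finger_force: 63.3
```

>>> drive_tool(rows=[-0.007,0.015,-0.015,0,0.045,-0.0138,0.0297,0,0,0.045,-0.0138,0.0297,0,0,0.045,-0.0138,0.0297,0,0,0.045,-0.0138,0.0297,0,0,0.045,-0.0138,0.0297,0,0,0.045,-0.0138,0.0297,0,0,0.045,-0.0138,0.0297,0,0,0.045])

```text
time: 32.48
eef_pos: [0.4941, -0.1111, 0.0975]
orientation: [[0.873, 0.488, 0.002], [0.488, -0.873, -0.001], [0.002, 0.002, -1.0]]
force: [0.4, -0.6, -3.9]
grip_width: 0.605
finger_force: 63.5
```

>>> drive_tool(rows=[-0.0138,0.0297,0,0,0.045,-0.0138,0.0297,0,0,0.045,-0.0138,0.0297,0,0,0.045,-0.0138,0.0297,0,0,0.045,-0.0138,0.0297,0,0,0.045,-0.0138,0.0297,0,0,0.045,-0.007,0.015,0,0,0.045,0,0,0,0,0.045])

```text
time: 33.48
eef_pos: [0.5092, -0.3225, 0.0967]
orientation: [[0.874, 0.487, 0.001], [0.487, -0.874, -0.001], [0.001, 0.001, -1.0]]
force: [0.1, -0.1, -2.7]
grip_width: 0.604
finger_force: 63.6
```

```bash
python3 -c "
from h import *
go(.508,-.3215,.06,29.2)"
```

```text
t 33.48 pos [ 0.5092 -0.3225  0.0967] yaw 29.13 tilt [ 0.001 -0.001 -1.   ] q6 27.4 F [ 0.1 -0.1 -2.7] ff 63.57446908950806 w 0.0515
shift [-0.0006 -0.0015  0.0367] roll -0.07
```

>>> drive_tool(rows=[0,-0.001,0.01,0,0.045,0,0,0.01,0,0.045,0,0,0.007,0,0.045,0,0,0.005,0,0.045,0,0,0.002,0,0.045,0,0,0.001,0,0.045,0,0,0.001,0,0.045,0,0,0.0005,0,0.045])

```text
time: 34.48
eef_pos: [0.5089, -0.3206, 0.0599]
orientation: [[0.873, 0.488, 0.0], [0.488, -0.873, -0.0], [0.0, 0.0, -1.0]]
force: [-0.4, 1.0, 2.8]
grip_width: 0.6
finger_force: 64.1
```

>>> drive_tool(rows=[0,0,0,0,0.045,0,0,0,0,0.045])

```text
time: 34.72
eef_pos: [0.5089, -0.3205, 0.0599]
orientation: [[0.873, 0.488, 0.0], [0.488, -0.873, -0.0], [0.0, 0.0, -1.0]]
force: [0.1, 0.2, 0.8]
grip_width: 0.603
finger_force: 63.7
```

```bash
python3 -c "
from h import *
go(.508,-.3215,.06,29.2)"
```

```text
t 34.73 pos [ 0.5089 -0.3205  0.0599] yaw 29.23 tilt [ 0. -0. -1.] q6 27.4 F [0.1 0.2 0.8] ff 63.74999284744263 w 0.0515
shift [-0.0012  0.0004 -0.0001] roll 0.03
```

In contact with the mat. Release, rise and check.

>>> drive_tool(rows=[0,0,0,0,0.056,0,0,0,0,0.065,0,0,0,0,0.085,0,0,0,0,0.085,0,0,0,0,0.085,0,0,-0.02,0,0.085,0,0,-0.03,0,0.085,0,0,-0.03,0,0.085])

```text
time: 35.72
eef_pos: [0.509, -0.3205, 0.1417]
orientation: [[0.873, 0.488, 0.001], [0.488, -0.873, -0.0], [0.0, 0.001, -1.0]]
force: [0.2, -0.1, -0.6]
grip_width: 0.995
finger_force: 0.0
```

>>> drive_tool(rows=[0,0,-0.04,0,0.085,0,0,-0.02,0,0.085,0,0,0,0,0.085,0,0,0,0,0.085])

```text
time: 36.22
eef_pos: [0.5083, -0.3201, 0.1994]
orientation: [[0.873, 0.488, -0.0], [0.488, -0.873, 0.0], [-0.0, -0.001, -1.0]]
force: [-0.2, 0.9, -0.6]
grip_width: 0.993
finger_force: 0.0
```

```bash
python3 -c "
from h import *
go(.508,-.3215,.06,29.2)
snap('side','end')"
```

```text
t 36.23 pos [ 0.5083 -0.3201  0.1994] yaw 29.23 tilt [-0.  0. -1.] q6 27.4 F [-0.2  0.9 -0.6] ff 0.0 w 0.0848
shift [-0.0009  0.0011  0.1394] roll 0.03
```

View pics/end.png

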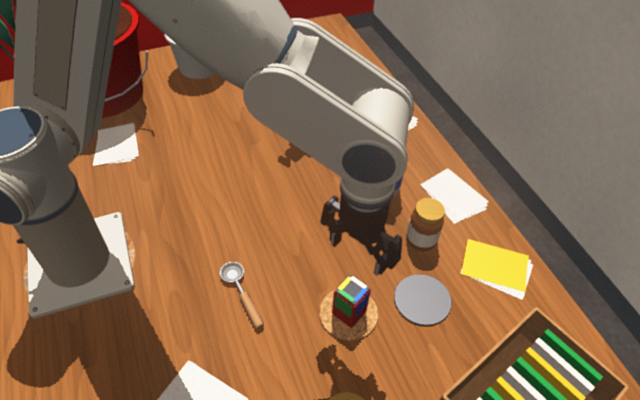

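The tin stands upright and centred on the cork mat at (350,308), the gripper is clear above it, and the jar (427,222) and spoon (240,295) are unmoved.

```bash
python3 -c "
from h import *
print(env.close_job())"
```

```text
the job is handed in; nothing more can be done
None
```

I stamped all four sides in order (yellow, blue, green, white), each held at about 8.5–9 N. The tin now stands upright and released on the cork mat, and the job is handed in at about 36 s; no verdict came back.

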